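Hang a dish carrier on the guarded rail and slide it to the cursor

ROBOT

A 6-joint arm with a two-finger parallel gripper is mounted at the origin on a cart in front of the work surface, level with it; the furniture and walls round the work are solid. World frame = base frame: x ahead of the robot, y to its left, z up, the work surface at z = 0. Lengths are in m, angles in rad, forces in N, time in s.
With the tool pointing down it reaches from about 0.3 to 0.825 m from the base axis. Payload 5.4 kg.
Tool frame: the origin (TCP) lies midway between the tips of the shut fingers; the grasp point (between the pads) lies 19 mm behind it; z points along the fingers, y is the line along which they close (so a half turn about z gives the same grasp; the last joint's range is limited). The gripper opens to 92 mm and grips with 3 to 60 N. Pads are 20 mm wide; open, the fingers measure 128 mm over their backs; the gripper's body (75 mm by 189 mm) begins 69 mm behind the grasp point.
Start: joints at [1.05, 0.158, 1.597, -0, 1.386, -0.21], TCP at [0.176, 0.547, 0.215] pointing down, gripper open.
Joint ranges: [-2.91, 2.91], [-0.94, 2.29], [0.18, 2.7], [-1.29, 4.43], [0.17, 2.64], [-3, 3]. Speed limits (rad/s): [2.57, 2.57, 3.14, 3.14, 3.14, 3.14].

INTERFACE

Orientations are given as a unit quaternion [x, y, z, w].
In Python, from plant import arm, effector, kinematics, monitor, cams, workorder gives the robot as it stands. The module is installed in compiled form; this text tells all that it offers. Calls block until the motion is done:
- arm.move_to(position, orientation): joint-space move of the TCP to a pose.
- arm.move_straight(position, vel=0.15, attitude=None): straight line of the TCP; attitude=None keeps the orientation; vel is the mean speed in m/s.
- arm.movej(angles): joint-space move.
- effector.release() and effector.grab(grip_force=None): open the fingers fully, or close them until they stop; grip_force is the grip in N (None keeps the last).
- arm.sleep(seconds).
- kinematics.ik(position, orientation): joint angles nearest the present ones, or None.
- monitor.state(): the state.
- cams.capture(name): name is "scene" or "top"; returns a dict with "frame" (384x512x3 uint8, red, green, blue), "fovy" (degrees; the focal length in pixels is half the picture's height over the tangent of half this angle, whatever the lens; pixels are square), "cx", "cy" (the principal point, pixels), "position" and "attitude" of the camera in the world. Camera axes: x right, y down, z forward; pixel columns grow to the right and rows downward; lengths in m; the calibration is good to about 2 mm. A picture is of the moment at which its call begins. There is no depth.
A pose or a line that the arm cannot do raises arm.IKError and nothing moves.
- workorder.sign_off(): hands the job in; it is judged then, once.
The state is a dict: "time_s": time; "qpos": joint angles; "qvel": joint speeds; "tau": joint torques, N m; "tcp_pos": TCP position; "tcp_rot": TCP orientation; "contact_force": force on the tool from outside, world axes, zero at the start; "moment": the same for the moment, N m; "gripper_width": finger opening in m; "grip_force": force on a finger pad.
Only numpy, scipy, OpenCV 4.12 (cv2) and the standard library are available. Lean on these libraries where they do the work, as an engineer would, in place of code of your own. Each camera call takes 0.05 s, during which the arm holds its last target. There are 200 camera calls.

TASK

Hook the standing steel dish hanger onto the rail of the stand at the open end, where no guard strip lies above the rail, and let it rest there; then slide it along the rail under the guard strip until it is centred at the pointer of the cursor on the base, and leave it hanging there plumb and still. Keep the hanger upright throughout, and do not move the cursor or disturb the two capped vials.

Things in the scene. Friction and masses are not known exactly. Their poses are not given: they have to be found in the camera images.
- stand: Fixed aluminium hanging-rail stand, base plate 130 x 380 x 12 mm, turned up to 15 degrees. Origin: centre of the underside. y runs along the rail toward its open end, x away from the robot, z up. Posts (24 mm in x, 16 mm in y) at y = +170 mm (open end, top 170 mm high) and y = -170 mm (top 198 mm).
- rail_mid (a point): Middle of the rail's axis, 160 mm above the stand's underside; axes as the stand. The rail is a fixed 12 mm round steel bar along y between the posts, y = -162 to +162 mm.
- guard_end (a point): Middle of the underside of the guard strip at its end toward the open part of the rail, at y = +20 mm, 27 mm above the rail's axis; axes as the stand. The strip (16 mm wide, x = -8 to +8 mm, 5 mm thick) lies above the rail from here to the post at y = -170 mm; from here to the other post the rail is open above.
- cursor_tip (a point): Tip of the upright steel pointer (6 mm wide) of the black cursor block on the front (robot side) edge of the base, at x = -52 mm, y = -110 to -30 mm on the stand, so always beside the guarded part; 42.5 mm above the stand's underside; axes as the stand. Friction of about 8 N holds it. Its place along the stand's y is the mark.
- hanger: Loose steel hanger, 0.25 to 0.4 kg, standing on a round pan (74 mm across, 8 mm thick, centre at x = -4.5 mm) with a fixed lidded moisture dish (60 mm across, 34 mm high). Origin: underside, below the saddle; z up. A flat upright (5 x 14 mm, centre x = +36 mm) rises beside the dish to the hook and grip stud. Hung by its saddle it is plumb, either way round.
- saddle (a point): Where the rail's axis lies when the rail is seated in the hook's V saddle (open downward): x = 0, y = 0, 106 mm above the hanger's underside; axes as the hanger, the rail lying along y. The arm over it is 20 mm wide in y, its top 16 mm above this point, so 11 mm below the guard strip when seated.
- lip (a point): Lower end of the hook's lip (4 mm thick, 20 mm wide), at x = -19.5 mm, 85 mm above the hanger's underside, 21 mm below the saddle point. The hook opens toward -x: the rail enters level from the -x side through the 43 mm gap between this end and the top of the dish's lid knob (42 mm above the underside), then the hanger is lowered. At the start -x points away from the robot, within 40 degrees.
- stud (a point): Centre of the black grip stud on top of the hanger's upright, 16 mm in x, 18 mm in y, 40 mm high; at x = +36 mm, y = 0, 156 mm above the hanger's underside; axes as the hanger. With the hook seated, the stud's underside is 30 mm above the rail's axis and it stands 20 mm beside the guard strip.
- vial_a: Capped sample vial standing on the bench, 32 mm across, 72 mm high, between the hanger and the stand; origin at the centre of its underside.
- vial_b: Capped sample vial standing on the bench in front of the stand's open end, 32 mm across, 72 mm high; origin at the centre of its underside.

How it is judged:
On the way, in this order (a step that is already met when the one before it is completed fails the run):
1. the hanger's saddle rests on the open part of the rail (x of saddle in the frame of rail_mid between -0.01 and 0.01 m and z of saddle in the frame of rail_mid between -0.007 and 0.007 m and angle between the y axis of hanger and the y axis of stand, either way round below 0.2 rad and y of saddle in the frame of rail_mid above 0.03 m and contact force between hanger and stand above 0.3 N), for 0.2 s.
2. the hanger, still on the rail, is centred at the cursor (x of saddle in the frame of rail_mid between -0.01 and 0.01 m and z of saddle in the frame of rail_mid between -0.007 and 0.007 m and angle between the y axis of hanger and the y axis of stand, either way round below 0.2 rad and y of saddle in the frame of cursor_tip between -0.01 and 0.01 m), for 0.2 s.
At the end, for the whole second after the job is handed in: The hanger hangs by its saddle on the rail under the guard strip (within 10 mm across and 7 mm in height), in line with the rail within 0.2 rad, plumb within 0.15 rad, still, and centred along the rail within 10 mm of the cursor's pointer (all of step 2 and angle between hanger's own z axis and vertical below 0.15 rad and linear speed of hanger below 0.03 m/s and contact force between hanger and stand above 0.5 N); the robot touches nothing.
It fails at once if the cursor is moved more than 5 mm (distance of cursor_tip from where it was at the start of the episode above 0.005 m).
It fails at once if the hanger is tipped more than 0.6 rad (angle between hanger's own z axis and vertical above 0.6 rad).
It fails at once if a vial is moved more than 20 mm (distance of any of vial_a, vial_b from where it was at the start of the episode above 0.02 m).
It also fails if it takes over 53 s, if anything falls off the work surface, if the arm or the gripper's body presses on something with over 40 N, if the wrist force passes 120 N, or if a joint passes its speed limit or range.

## Working session

There is one attempt and no reset: what is moved stays moved. The work goes in short steps, each a Python script; the robot and the scene stay as the last script left them, time stands still between calls to the robot, and variables do not carry over. Pictures are saved under pics/ and viewed, at most 10 in all, crops included, and the job is handed in when it is done.

```bash
mkdir -p pics; cat > h.py <<'E'
import numpy as np, cv2, json
from scipy.spatial.transform import Rotation as R
def grab(name, cams, fn):
    c=cams.capture(name); f=c.pop("frame"); cv2.imwrite(f"pics/{fn}.png",f[:,:,::-1])
    d={k:(np.array(v).tolist()) for k,v in c.items()}
    json.dump(d,open(f"pics/{fn}.json","w")); return d
def cam(fn):
    d=json.load(open(f"pics/{fn}.json")); a=np.array(d["attitude"])
    M=R.from_quat(a).as_matrix() if a.size==4 else a.reshape(3,3)
    return d, M, 192/np.tan(np.radians(d["fovy"])/2)
def proj(fn,P):
    d,M,f=cam(fn); q=(np.atleast_2d(P)-d["position"])@M
    return np.c_[d["cx"]+f*q[:,0]/q[:,2], d["cy"]+f*q[:,1]/q[:,2]]
def onz(fn,uv,z):
    d,M,f=cam(fn); r=M@[(uv[0]-d["cx"])/f,(uv[1]-d["cy"])/f,1]; o=np.array(d["position"])
    return o+r*(z-o[2])/r[2]
E
python3 - <<'E'
from plant import cams,monitor
from h import *
for n in("scene","top"): print(grab(n,cams,n+"0"))
for n in("scene","top"):
    i=cv2.imread(f"pics/{n}0.png"); cv2.imwrite(f"pics/{n}0b.png",cv2.resize(i,(800,600),interpolation=cv2.INTER_CUBIC))
E
```

```text
{'fovy': 53.88493064866954, 'cx': 252.23039050835337, 'cy': 190.8108439943304, 'position': [-0.045890302290516084, -0.33156973595497946, 0.922617021743892], 'attitude': [0.7961773997568188, -0.5064181819038337, 0.1721331118118013, -0.2828645700183612]}
{'fovy': 50.79680809128841, 'cx': 252.1814353573319, 'cy': 193.28848073852987, 'position': [0.39261381422348435, -0.04484284591437044, 1.2495848327383086], 'attitude': [-0.7046951788029197, 0.7073679531812128, -0.041729736343925676, 0.03597100066454961]}
```

View pics/scene0b.png

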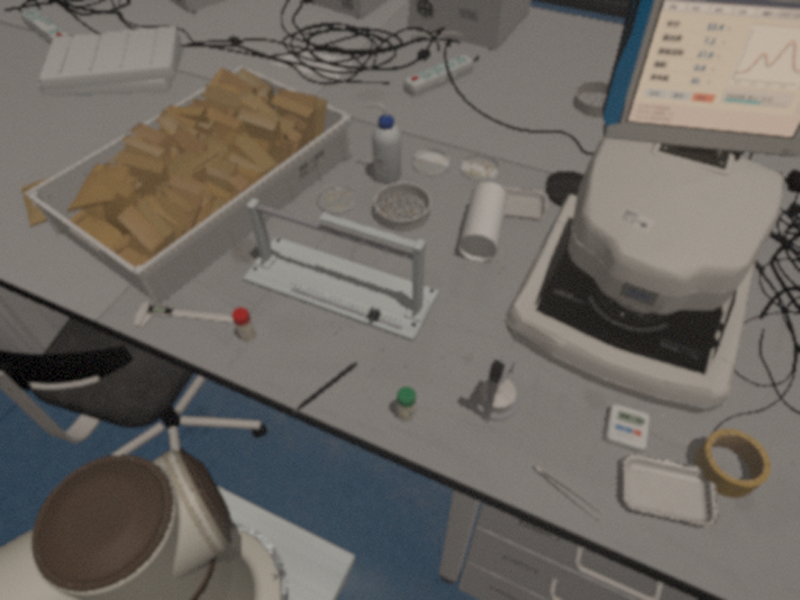

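View pics/top0b.png

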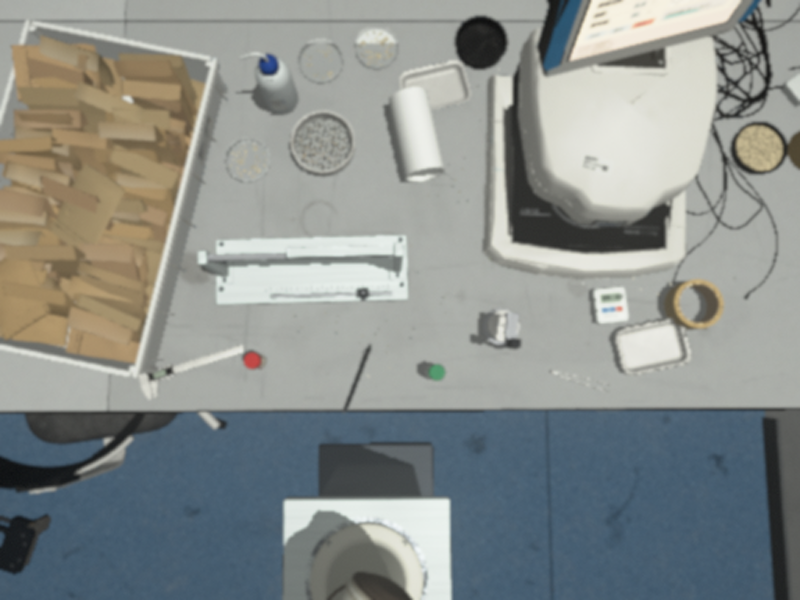

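```bash
python3 - <<'E'
from h import *
def crop(fn,x0,y0,w,h,s): 
    i=cv2.imread(f"pics/{fn}.png")[y0:y0+h,x0:x0+w]; return cv2.resize(i,None,fx=s,fy=s,interpolation=cv2.INTER_CUBIC)
a=crop("top0",120,140,150,60,5); b=crop("top0",265,185,75,60,5);c=crop("scene0",285,215,75,60,5)
cv2.imwrite("pics/c1.png",np.vstack([a,np.hstack([b,c])]))
cv2.imwrite("pics/c2.png",crop("scene0",145,115,150,110,5))
E
```

```text
(no output)
```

View pics/c1.png

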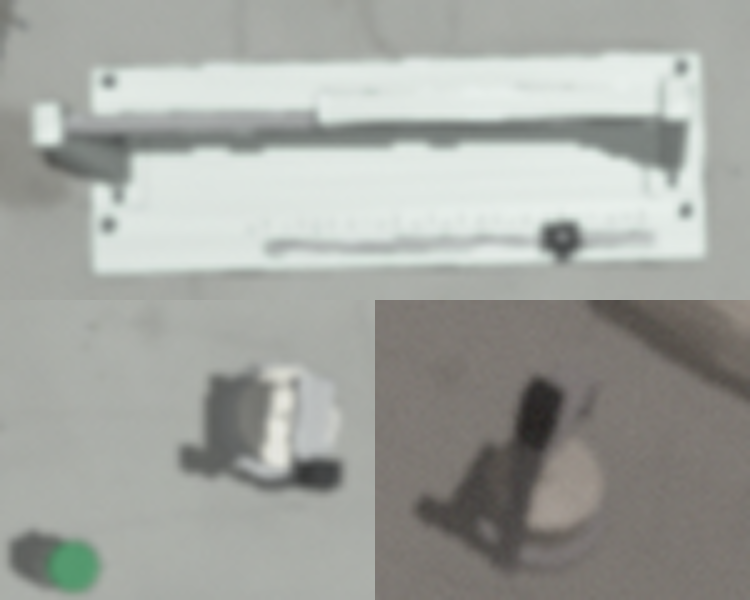

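View pics/c2.png

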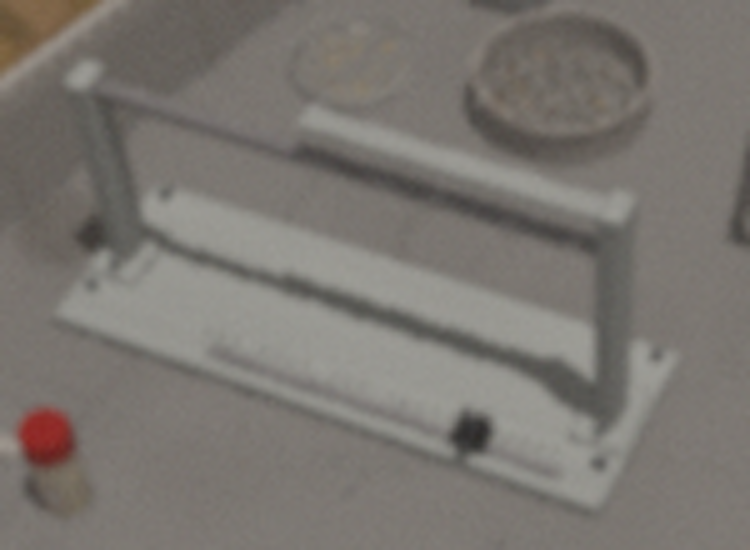

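```bash
cat > fit.py <<'E'
from h import *
from scipy.optimize import least_squares
o=lambda u,v,x0,y0:((u+.5)/5-.5+x0,(v+.5)/5-.5+y0)
A=lambda u,v:("top0",o(u,v,120,140)); B=lambda u,v:("top0",o(u,v-300,265,185))
C=lambda u,v:("scene0",o(u-375,v-300,285,215)); D=lambda u,v:("scene0",o(u,v,145,115))
S=[(A(92,67),(.065,.19,.012)),(A(702,53),(.065,-.19,.012)),(A(706,257),(-.065,-.19,.012)),(A(93,272),(-.065,.19,.012)),
(A(48,124),(0,.17,.17)),(D(85,75),(0,.17,.17)),(A(317,108),(0,.02,.192)),(D(308,116),(0,.02,.192)),(D(678,353),(.065,-.19,.012)),(D(57,310),(-.065,.19,.012)),(D(622,203),(0,-.17,.198))]
H=[(B(324,476),(.036,0,.176)),(C(547,388),(.036,0,.176)),(C(567,483),(-.0045,0,.037)),(B(302,372),(-.0215,.010,.12)),(B(333,378),(-.0215,-.010,.12)),(C(515,565),(.0385,0,.0))]
def T(p,q): 
    c,s=np.cos(p[2]),np.sin(p[2]); q=np.array(q); return np.array([p[0]+c*q[0]-s*q[1],p[1]+s*q[0]+c*q[1],q[2]])
def fit(L,p0):
    f=lambda p:np.concatenate([proj(m[0],T(p,q))[0]-m[1] for m,q in L])
    r=least_squares(f,p0,loss="soft_l1"); print(r.x.round(4)); print(f(r.x).reshape(-1,2).round(1).tolist()); return r.x
s=fit(S,[.5,0.1,0]); h=fit(H,[.4,-.2,np.pi]) 
for m,z in((A(562,238),.03),(D(471,433),.025)):
    w=onz(*m,z); d=w[:2]-s[:2]; c,n=np.cos(s[2]),np.sin(s[2]); print("cursor stand xy",c*d[0]+n*d[1],-n*d[0]+c*d[1])
print("vialA",onz(*B(75,566),.072),"B",onz(*D(47,432),.072))
json.dump([s.tolist(),h.tolist()],open("fit.json","w"))
E
python3 fit.py
```

```text
[0.5966 0.1075 0.0227]
[[0.0, -0.3], [0.3, -0.5], [0.7, 0.1], [-0.3, 0.3], [0.2, -0.5], [-0.2, -0.4], [0.7, -0.2], [-0.8, -0.2], [0.7, -0.1], [-1.1, 0.8], [-0.8, 0.3]]
[ 0.4781 -0.2737  2.8   ]
[[1.1, -1.7], [0.3, 0.0], [-0.7, 0.0], [11.2, 1.9], [-1.7, -1.7], [-2.1, 0.6]]
cursor stand xy -0.05288111958816225 -0.10011438563783015
cursor stand xy -0.05289804241356239 -0.10105031128897536
vialA [ 0.39262389 -0.13358811  0.072     ] B [0.41480777 0.20628309 0.072     ]
```

```bash
sed -i 's/(-.0215,.010,.12)/(-.0215,-.01,.12)/; s/(B(333,378),(-.0215,-.010/(B(333,378),(-.0215,.010/' fit.py; python3 fit.py; python3 - <<'E'
from h import *
from fit import T,h,s
i=cv2.imread("pics/top0.png");j=cv2.imread("pics/scene0.png")
out=[]
for fn,im,x0,y0 in(("top0",i,265,185),("scene0",j,285,215)):
    k=cv2.resize(im[y0:y0+60,x0:x0+75],None,fx=5,fy=5,interpolation=cv2.INTER_CUBIC)
    def poly(P,col):
        q=((proj(fn,[T(h,p) for p in P])-[x0,y0])*5+2).astype(int); cv2.polylines(k,[q],True,col,1)
    for z in(.136,.176): poly([(.028,-.009,z),(.044,-.009,z),(.044,.009,z),(.028,.009,z)],(0,0,255))
    poly([(-.0215,-.01,.122),(.0385,-.01,.122),(.0385,.01,.122),(-.0215,.01,.122)],(0,255,0))
    for r,z in((.037,.0),(.03,.04)): poly([(-.0045+r*np.cos(t),r*np.sin(t),z) for t in np.linspace(0,6.28,30)],(255,0,0))
    out.append(k)
cv2.imwrite("pics/ov.png",np.hstack(out))
E
```

```text
[0.5966 0.1075 0.0227]
[[0.0, -0.3], [0.3, -0.5], [0.7, 0.1], [-0.3, 0.3], [0.2, -0.5], [-0.2, -0.4], [0.7, -0.2], [-0.8, -0.2], [0.7, -0.1], [-1.1, 0.8], [-0.8, 0.3]]
[ 0.4781 -0.2665  2.9981]
[[1.0, -1.1], [-0.1, 0.5], [-3.6, -1.2], [0.3, -0.1], [1.1, -0.3], [-2.3, 1.2]]
cursor stand xy -0.05288111958816225 -0.10011438563783015
cursor stand xy -0.05289804241356239 -0.10105031128897536
vialA [ 0.39262389 -0.13358811  0.072     ] B [0.41480777 0.20628309 0.072     ]
[0.5966 0.1075 0.0227]
[[0.0, -0.3], [0.3, -0.5], [0.7, 0.1], [-0.3, 0.3], [0.2, -0.5], [-0.2, -0.4], [0.7, -0.2], [-0.8, -0.2], [0.7, -0.1], [-1.1, 0.8], [-0.8, 0.3]]
[ 0.4781 -0.2665  2.9981]
[[1.0, -1.1], [-0.1, 0.5], [-3.6, -1.2], [0.3, -0.1], [1.1, -0.3], [-2.3, 1.2]]
cursor stand xy -0.05288111958816225 -0.10011438563783015
cursor stand xy -0.05289804241356239 -0.10105031128897536
vialA [ 0.39262389 -0.13358811  0.072     ] B [0.41480777 0.20628309 0.072     ]
```

View pics/ov.png

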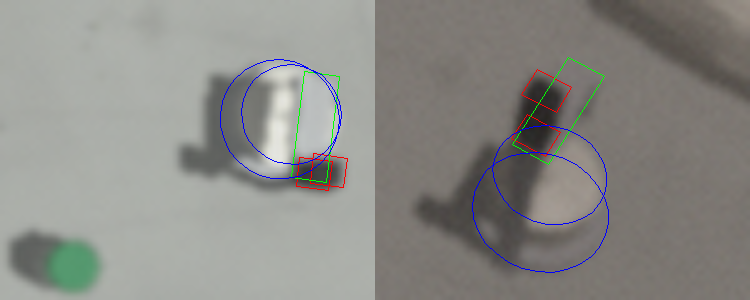

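```bash
python3 - <<'E'
import re
t=open("fit.py").read()
t=re.sub(r"H=\[.*\]\n","H=[(B(322,475),(.036,0,.176)),(C(542,394),(.036,0,.176)),(C(548,485),(-.0045,0,.04)),(B(302,372),(-.0215,-.01,.12)),(B(333,378),(-.0215,.01,.12)),(B(281,427),(-.0045,0,.004))]\n",t)
open("fit.py","w").write(t)
E
python3 fit.py|sed -n 3,4p
python3 - <<'E'
from h import *
from fit import T,h,s
from plant import kinematics
# candidates yaw for tool: closing axis y along hanger y
stud=T(h,(.036,0,0)); print("stud",stud)
for k in(0,np.pi):
    a=h[2]+k; q=(R.from_euler('z',a)*R.from_euler('x',np.pi)).as_quat()
    b=s[2]+np.pi+k; q2=(R.from_euler('z',b)*R.from_euler('x',np.pi)).as_quat()
    print(k,kinematics.ik([*stud[:2],.137],q),kinematics.ik([*stud[:2],.25],q),[kinematics.ik([*T(s,(-.036,y,0))[:2],z],q2) for y,z in((.09,.25),(-.1,.19))])
E
```

```text
[ 0.4755 -0.2653  2.9788]
[[0.7, 0.0], [-0.2, -0.1], [-0.4, -1.5], [0.0, 0.7], [0.9, 0.7], [-0.4, -0.8]]
[0.5966 0.1075 0.0227]
[[0.0, -0.3], [0.3, -0.5], [0.7, 0.1], [-0.3, 0.3], [0.2, -0.5], [-0.2, -0.4], [0.7, -0.2], [-0.8, -0.2], [0.7, -0.1], [-1.1, 0.8], [-0.8, 0.3]]
[ 0.4755 -0.2653  2.9788]
[[0.7, 0.0], [-0.2, -0.1], [-0.4, -1.5], [0.0, 0.7], [0.9, 0.7], [-0.4, -0.8]]
cursor stand xy -0.05288111958816225 -0.10011438563783015
cursor stand xy -0.05289804241356239 -0.10105031128897536
vialA [ 0.39262389 -0.13358811  0.072     ] B [0.41480777 0.20628309 0.072     ]
stud [ 0.44000519 -0.25942853  0.        ]
0 [-0.76968457  0.06675628  1.85604133  0.          1.21879504 -2.17773807] [-0.76968457 -0.03297     1.72748321  0.          1.44707945 -2.17773807] [array([ 0.1345544 ,  0.18089578,  1.5016856 ,  0.        ,  1.45901127,
       -1.45897753]), array([-0.20279618,  0.14675728,  1.65944606,  0.        ,  1.33538932,
       -1.79632812])]
3.141592653589793 [-7.69684570e-01  6.67562849e-02  1.85604133e+00 -4.44089210e-16
  1.21879504e+00  9.63854584e-01] [-7.69684570e-01 -3.29699989e-02  1.72748321e+00 -4.44089210e-16
  1.44707945e+00  9.63854584e-01] [array([ 1.34554404e-01,  1.80895782e-01,  1.50168560e+00, -4.44089210e-16,
        1.45901127e+00,  1.68261512e+00]), array([-2.02796184e-01,  1.46757276e-01,  1.65944606e+00, -4.44089210e-16,
        1.33538932e+00,  1.34526453e+00])]
```

```bash
cat > m.py <<'E'
from h import *
from plant import arm,effector,kinematics,monitor,cams,workorder
s,h=[np.array(v) for v in json.load(open("fit.json"))]
def T(p,q):
    c,n=np.cos(p[2]),np.sin(p[2]); return np.array([p[0]+c*q[0]-n*q[1],p[1]+n*q[0]+c*q[1],q[2]])
down=lambda a:(R.from_euler('z',a)*R.from_euler('x',np.pi)).as_quat()
def st(t=""):
    m=monitor.state(); print(t,round(m["time_s"],2),np.round(m["tcp_pos"],4),np.round(m["contact_force"],1),np.round(m["moment"],2),round(m["gripper_width"],4),np.round(m["grip_force"],1))
E
python3 - <<'E'
from m import *
p=T(h,(.036,0,0))[:2]; q=down(h[2]+np.pi)
st()
arm.move_straight([.176,.547,.33],vel=.2)
arm.move_to([*p,.28],q); st("above")
arm.move_straight([*p,.140],vel=.12); st("down")
effector.grab(50); st("grab")
grab("scene",cams,"scene1"); grab("top",cams,"top1")
i=cv2.imread("pics/scene1.png")[175:275,260:385]; j=cv2.imread("pics/top1.png")[165:265,250:375]
cv2.imwrite("pics/g1.png",cv2.resize(np.hstack([i,j]),None,fx=3.2,fy=3.2,interpolation=cv2.INTER_CUBIC))
E
```

```text
0.1 [0.1756 0.547  0.2137] [ 0.5  0.1 -0.6] [ 0.01 -0.06 -0.01] 0.0923 0.0
above 3.81 [ 0.4403 -0.2589  0.2801] [ 0.6 -0.5 -0.3] [ 0.02  0.16 -0.04] 0.0916 0.0
down 5.12 [ 0.4405 -0.2599  0.1409] [ 0.6 -0.5 -0.3] [-0.01  0.13 -0.02] 0.0925 0.0
grab 6.23 [ 0.44   -0.2594  0.14  ] [ 0.9 -0.  -0.9] [-0.07  0.11  0.01] 0.0178 50.0
```

View pics/g1.png

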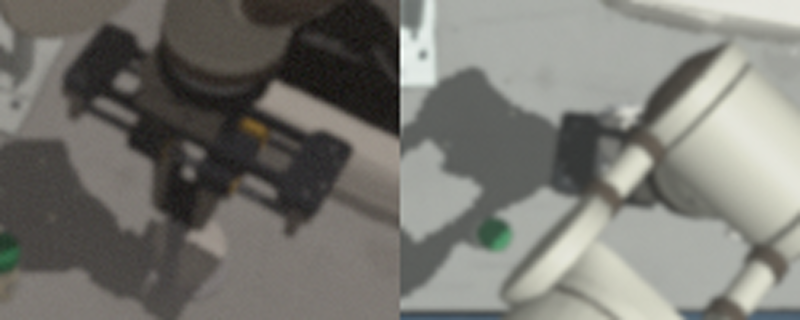

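```bash
python3 - <<'E'
from m import *
p=T(h,(.036,0,0))[:2]
arm.move_straight([*p,.26],vel=.08); arm.sleep(.2); st("lift")
pre=T(s,(-.126,.09,.2365))
arm.move_straight([pre[0],pre[1],.26],vel=.12,attitude=down(s[2])); 
arm.move_straight(pre,vel=.08); arm.sleep(.3); st("pre")
print(T(s,(-.126,.09,.2365)))
grab("scene",cams,"scene2"); grab("top",cams,"top2")
i=cv2.imread("pics/scene2.png")[90:240,130:280]; j=cv2.imread("pics/top2.png")[130:280,90:240]
cv2.imwrite("pics/g2.png",cv2.resize(np.hstack([i,j]),None,fx=2.66,fy=2.66,interpolation=cv2.INTER_CUBIC))
E
```

```text
lift 8.18 [ 0.4399 -0.2593  0.2597] [ 0.2 -0.4 -4.2] [ 0.01  0.27 -0.02] 0.0179 50.0
pre 12.87 [0.4689 0.1946 0.2369] [-0.1  0.6 -3.1] [-0.02  0.25  0.05] 0.0177 50.0
[0.46861651 0.19456569 0.2365    ]
```

View pics/g2.png

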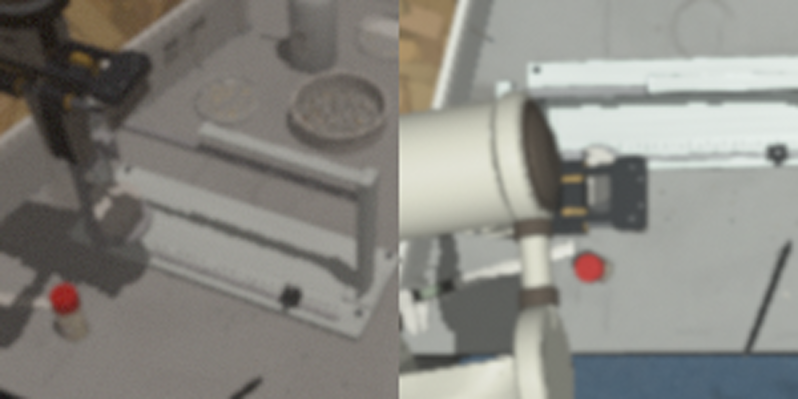

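```bash
python3 - <<'E'
from h import *
s=json.load(open("fit.json"))[0]
from m import T
hp=[*T(s,(-.09,.09,0))[:2],s[2]+np.pi]
i=cv2.imread("pics/scene2.png"); x0,y0,f=150,130,8
k=cv2.resize(i[y0:y0+70,x0:x0+70],None,fx=f,fy=f,interpolation=cv2.INTER_CUBIC)
def poly(P,col):
    P=[T(hp,p)+[0,0,.0965] for p in P]
    cv2.polylines(k,[((proj("scene2",P)-[x0,y0])*f+f/2).astype(int)],True,col,1)
poly([(-.0215,-.01,.122),(.0385,-.01,.122),(.0385,.01,.122),(-.0215,.01,.122)],(0,255,0))
poly([(.0385,-.007,.0),(.0385,.007,.0),(.0385,.007,.136),(.0385,-.007,.136)],(0,0,255))
for r,z in((.037,.0),(.03,.04)): poly([(-.0045+r*np.cos(t),r*np.sin(t),z) for t in np.linspace(0,6.28,30)],(255,0,0))
cv2.imwrite("pics/ov2.png",k)
E
```

```text
(no output)
```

View pics/ov2.png

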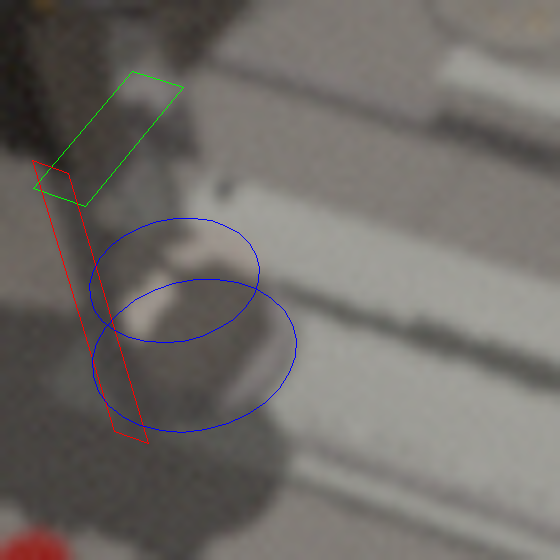

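```bash
python3 - <<'E'
from m import *
f0=np.array(monitor.state()["contact_force"])
for x in(-.06,-.03,0):
    arm.move_straight(T(s,(x-.036,.09,.2365)),vel=.06); st(x)
    if np.linalg.norm(np.array(monitor.state()["contact_force"])-f0)>6: raise SystemExit("bump")
for z in(.215,.203,.199,.197,.195,.194,.193,.192,.191,.190):
    arm.move_straight(T(s,(-.036,.09,z)),vel=.04); arm.sleep(.05); st(z)
    d=np.array(monitor.state()["contact_force"])-f0
    if d[2]>2.5 or np.linalg.norm(d[:2])>8: break
E
```

```text
-0.06 13.62 [0.4986 0.1952 0.2363] [-0.2  0.5 -3.9] [-0.02  0.25  0.02] 0.0179 50.0
-0.03 14.27 [0.5286 0.1959 0.2363] [-0.1  0.2 -3. ] [-0.02  0.31  0.04] 0.0176 50.0
0 14.92 [0.5585 0.1966 0.2363] [-0.2 -0.1 -2.8] [-0.04  0.23 -0.03] 0.0175 50.0
0.215 15.66 [0.5588 0.1967 0.2153] [-0.  -0.2 -3.2] [-0.06  0.28 -0.06] 0.0176 50.0
0.203 16.16 [0.5586 0.1966 0.2029] [ 0.8 -0.5 -3.6] [-0.03  0.28 -0.  ] 0.0179 50.0
0.199 16.46 [0.5585 0.1966 0.1989] [-0.2 -0.3 -3.4] [-0.06  0.28  0.04] 0.0176 50.0
0.197 16.76 [0.5585 0.1966 0.1969] [-0.2  0.  -2.2] [-0.02  0.22 -0.01] 0.0178 50.0
0.195 17.06 [0.5586 0.1966 0.1949] [-0.3 -1.2 -2.9] [ 0.01  0.27 -0.06] 0.0178 50.0
0.194 17.36 [0.5586 0.1966 0.1947] [-3.4 -0.8  3.9] [-0.16  0.81 -0.04] 0.0176 50.0
```

```bash
python3 - <<'E'
from m import *
effector.release(); arm.sleep(.4); st("rel")
arm.move_straight(T(s,(-.036,.09,.195)),vel=.05)
effector.grab(12); arm.sleep(.2); st("regrab")
for y in(.05,.0,-.05,-.09,-.1005):
    arm.move_straight(T(s,(-.036,y,.195)),vel=.06); st(y)
    if np.linalg.norm(monitor.state()["contact_force"])>15: raise SystemExit("high")
arm.sleep(.2); grab("scene",cams,"scene3"); st("end")
i=cv2.imread("pics/scene3.png")[100:230,160:310]
cv2.imwrite("pics/g3.png",cv2.resize(i,None,fx=4.5,fy=4.5,interpolation=cv2.INTER_CUBIC))
E
```

```text
rel 18.92 [0.5586 0.1966 0.194 ] [ 0.2 -0.2  0.9] [-0.05  0.15  0.03] 0.0919 0.0
regrab 20.48 [0.5586 0.1968 0.195 ] [-0.4  0.   0. ] [0.21 0.21 0.05] 0.0181 12.0
0.05 21.29 [0.5595 0.1556 0.195 ] [-0.6 -2.6  0.2] [-0.53  0.27 -0.1 ] 0.0176 12.0
0.0 22.27 [0.5607 0.1059 0.195 ] [-0.8 -2.7  0.1] [-0.37  0.22 -0.05] 0.018 12.0
-0.05 23.26 [0.5618 0.0559 0.195 ] [-0.3 -2.6 -0.2] [-0.42  0.22 -0.04] 0.0175 12.0
-0.09 24.07 [0.5627 0.0156 0.195 ] [-0.8 -2.2  0.1] [-0.48  0.26 -0.06] 0.0178 12.0
-0.1005 24.4 [0.5629 0.0055 0.195 ] [-0.2 -1.3  0.3] [-0.23  0.28 -0.02] 0.0179 12.0
end 24.65 [0.5629 0.0057 0.195 ] [-0.7 -2.4 -0.1] [-0.44  0.26 -0.08] 0.018 12.0
```

View pics/g3.png

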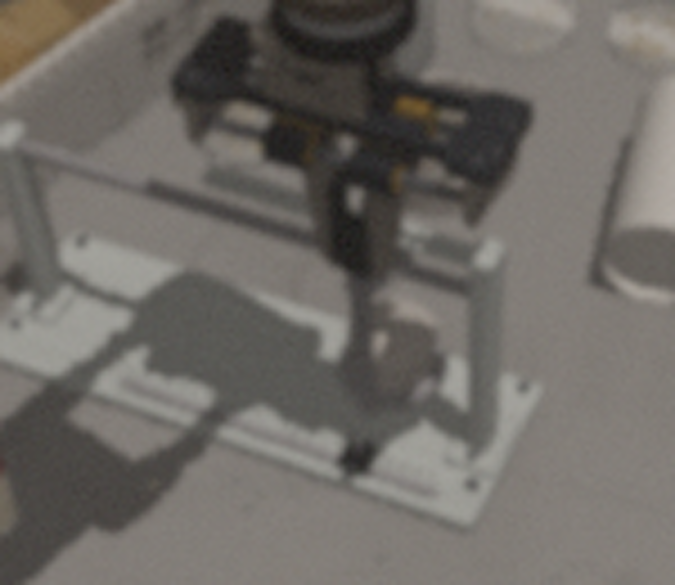

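```bash
python3 - <<'E'
from m import *
effector.release(); st("rel")
arm.move_straight(T(s,(-.036,-.1005,.30)),vel=.1)
arm.move_to([.3,.35,.35],down(s[2])); arm.sleep(.5); st("away")
grab("scene",cams,"scene4"); grab("top",cams,"top4")
i=cv2.imread("pics/scene4.png")[120:220,200:300]; j=cv2.imread("pics/top4.png")[120:220,180:280]
cv2.imwrite("pics/g4.png",cv2.resize(np.hstack([i,j]),None,fx=4,fy=4,interpolation=cv2.INTER_CUBIC))
hp=[*T(s,(0,-.1005,0))[:2],s[2]+np.pi]
for n,p in(("stud top",(.036,0,.176)),("lid",(-.0045,0,.042)),("pan",(-.0045,0,0))):
    P=T(hp,p)+[0,0,.054]; print(n,(proj("scene4",P)[0]-[200,120])*4+2,(proj("top4",P)[0]-[180,120])*4+[402,2])
E
```

```text
rel 25.81 [0.5629 0.0061 0.195 ] [-0.6 -0.2 -0.3] [-0.    0.17  0.  ] 0.0921 0.0
away 29.11 [0.3001 0.3499 0.35  ] [-0.5  0.2  0.3] [ 0.04  0.09 -0.06] 0.0922 0.0
stud top [154.86283676 115.75332004] [596.96594661 205.42629656]
lid [186.21725589 210.3174928 ] [605.02229321 180.65973354]
pan [187.62344133 247.39504333] [607.53205364 190.76231427]
```

View pics/g4.png

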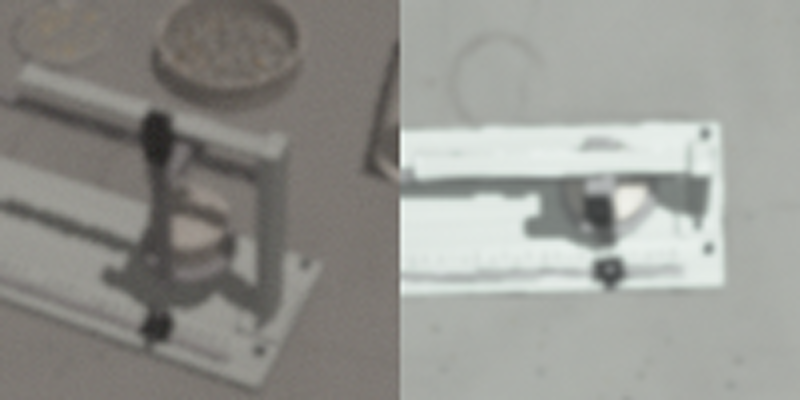

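The hanger hangs plumb beside the cursor: the stud top is at about (598, 205) in the top view, against a predicted (597, 205). The cursor, at about (609, 270), has not moved.

```bash
python3 -c "
from plant import workorder
print(workorder.sign_off())"
```

```text
the job is handed in; nothing more can be done
None
```

The hanger was hooked on the open end of the rail, slid under the guard strip to the cursor and left hanging plumb, within about 1 mm of the mark in the last images. I handed the job in at about 29 s; the sign-off gave no verdict.

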